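Rack a mosaic board and start the drying station

ROBOT

A 6-joint arm with a two-finger parallel gripper is mounted at the origin on the work surface. World frame = base frame: x ahead of the robot, y to its left, z up, the work surface at z = 0. Lengths are in mm, angles in rad, forces in N, time in s.
With the tool pointing down it reaches from about 400 to 925 mm from the base axis. Payload 12.5 kg.
Tool frame: the origin (TCP) lies at the very end of the fingers, on their centre line; the grasp point (between the pads) lies 19 mm behind it; z points along the fingers, y is the direction in which the jaws open and shut (so a half turn about z gives the same grasp; the last joint's range is limited). The gripper opens to 95 mm and grips with 3 to 60 N. Pads are 20 mm wide; open, the fingers measure 119 mm over their backs; the gripper's body (75 mm by 180 mm) begins 59 mm behind the grasp point.
Start: joints at [1.13, 0.491, 1.559, -0, 1.092, -0.106], TCP at [205.347, 590.322, 214.661] pointing down, gripper open.
Joint ranges: [-3.1, 3.1], [-0.84, 2.19], [0.05, 2.79], [-1.13, 4.28], [0.06, 2.93], [-2.69, 2.69]. Speed limits (rad/s): [2.22, 2.22, 2.79, 3.14, 3.14, 3.14].

INTERFACE

Orientations are given as [roll, pitch, yaw] about the fixed x, y, z axes, in that order (R = Rz(yaw) Ry(pitch) Rx(roll)).
In Python, from cell import env gives the robot as it stands.
- The arm moves only by the shell command python3 -m pendant 'ROWS'. ROWS is JSON, a list that holds one entry, the list of rows, each a list of 5 numbers: the opening, from 0 (shut) to 1 (fully open), then the shift along the tool's x, y, z in m, then the turn about the tool's z in rad. A call has exactly 8 rows; each row is the pose to reach, as a shift and turn from the pose commanded when the call began, along the tool's axes at that moment; what a row does not reach only later rows make up. A row lasts 1/10 s, in which the tool goes at most 50 mm and 8.59 degrees, less where a joint would pass 70% of its speed; a pose out of reach is approached as far as the arm can. A call with a gripper value outside its range is refused whole. The fingers move at their own pace and stop on an object; the grip force is fixed at half the most. Time passes only in rows, so rows that repeat a pose let the fingers close, or fill a call up. It gives the time, the measured TCP pose, the force and the opening at its end, in the units of the state.
- env.state(): the state, without advancing time (a new reading comes with each control period).
- env.read_camera(name): name is "scene" or "top" or "wrist"; returns a dict with "image" (420x560x3 uint8, blue, green, red), "range_z" (420x560 float32, mm along the optical axis (not along the pixel's ray), 0 where there is no reading), "fx", "fy", "cx", "cy" (pixels), "dist" ([k1, k2, p1, p2, k3] as OpenCV has them; the pictures are not rectified), "rvec" (rotation vector, rad) and "tvec" (3), from world to camera coordinates, as OpenCV has them; the wrist camera has in their place "tool_from_camera" (4x4, takes a point from camera to tool coordinates, whose origin is the TCP and whose axes are the flange's). Camera axes: x right, y down, z forward; pixel columns grow to the right and rows downward; lengths in mm; the calibration is good to about 2 mm. A picture is of the moment at which its call begins: read the wrist's pose just before it.
- env.job_done(): hands the job in, once; it reports no verdict.
The state is a dict: "t": time; "joints": joint angles; "qvel": joint speeds; "tau": joint torques, N m; "eef_pos": TCP position; "tcp_rot": TCP orientation; "ft_force": force on the tool from outside, world axes, zero at the start; "moment": the same for the moment, N m; "opening": opening from 0.0 (shut) to 1.0 (fully open).
Only numpy, scipy, OpenCV 4.12 (cv2) and the standard library are available. Lean on these libraries where they do the work, as an engineer would, in place of code of your own. Each camera call takes 0.05 s, during which the arm holds its last target. There are 200 camera calls.

TASK

Slide the flat lifter under the freshly glued mosaic board, carry it from the wooden strips to the drying station's rack and set it down gently, squarely and centred on the two rails (never touch the board itself with the gripper), then draw the lifter out and lay it flat on the table. After that start the dryer: press the long bar key, then the square key, then the round key, one at a time and each fully down; leave the triangular key, the palette, the jar and the paint bottle alone.

Things in the scene. Friction and masses are not known exactly. Their poses are not given: they have to be found in the camera images.
- station: grey bench drying station, fixed; console on the left, board rack on the right. 6 mm base plate from x = -60 to +120 mm, y = -230 to +225 mm of the origin (underside, at the table); x points away from the robot, y left. Behind the rack (y -230 to -80) stands a fan box 116 mm high from x = +65 mm
- panel_mid (a point): middle of the console's black key panel, at (0, 100, 75) mm of the station. Panel 250 mm wide, sloping 35 degrees, facing the robot and up: 43 mm high at station x = -45, 107 mm at x = +45; flat top behind it to x = +110. Four equally white keys stand in one row across it, 60 mm apart, shapes in any order
- carry_bar (a point): middle of the 10 mm black carrying bar that runs above the key row along y, at (-14, 100, 205) mm of the station, 230 mm long, with bent posts at both ends reaching back to the console's top. It blocks a vertical tool; one tilted about 35 degrees from the robot's side, square to the panel, passes under it
- rack_seat (a point): centre of the rack at the height of its rail tops, 30 mm above the table, at (-5, -155, 30) mm of the station; x away from the robot. The rack is two aluminium rails along x, 110 mm long, 10 mm wide, centres 92 mm apart (82 mm free between), 24 mm above the base plate, open at the ends
- strips: card 160 x 160 x 4 mm, fixed, with two wooden strips along its x, 110 mm long, 10 mm wide, centres 92 mm apart (82 mm free between), tops 30 mm above the table; the mosaic board starts on them. Origin: underside centre; x points roughly away from the robot, the side to enter from is -x
- board: flat wooden mosaic board 100 (x) x 130 (y) x 8 mm thick, about 0.12 kg, craft buttons up to 3 mm high glued on top; origin at the centre of its underside. Starts on the strips, its axes nearly those of the strips
- lifter: loose flat steel lifter (spatula), about 0.16 kg, lying on the table. Blade 60 mm wide (y), 3 mm thick, from x = -40 to +100 mm (tip); an upright 4 mm stem at x = -10 mm carries a dark wooden handle along x from -90 to 0 mm, 22 mm wide, between 38 and 64 mm high. Origin on the underside, at the handle's front end; so up to 95 mm of blade fits under a board
- lifter_grip (a point): middle of the lifter's handle, at (-45, 0, 51) mm of the lifter; same axes; pinch it from above across y (22 mm)
- key_bar (a joint): travel of the bar key into its bezel, m: 0 up, 0.008 fully down; springs back; starts to move at about 1.5 N, 5 N fully down
- key_bar_top (a point): centre of the flat top of the bar key: a narrow bar 48 mm long up the slope, 22 mm wide. z points out of the panel (35 degrees from vertical, towards the robot), x up the slope, y along the row to the left. Key top stands 12 mm above its 54 mm square bezel, 4 mm when fully pressed
- key_square (a joint): travel of the square key into its bezel, m: 0 up, 0.008 fully down; springs back; starts to move at about 1.5 N, 5 N fully down
- key_square_top (a point): centre of the flat top of the square key: a 38 mm square. z points out of the panel (35 degrees from vertical, towards the robot), x up the slope, y along the row to the left. Key top stands 12 mm above its 54 mm square bezel, 4 mm when fully pressed
- key_round (a joint): travel of the round key into its bezel, m: 0 up, 0.008 fully down; springs back; starts to move at about 1.5 N, 5 N fully down
- key_round_top (a point): centre of the flat top of the round key: a 44 mm disc. z points out of the panel (35 degrees from vertical, towards the robot), x up the slope, y along the row to the left. Key top stands 12 mm above its 54 mm square bezel, 4 mm when fully pressed
- key_triangle (a joint): travel of the triangle key into its bezel, m: 0 up, 0.008 fully down; springs back; starts to move at about 1.5 N, 5 N fully down
- key_triangle_top (a point): centre of the flat top of the triangle key: a triangle, 47 mm sides; it cancels, leave it alone. z points out of the panel (35 degrees from vertical, towards the robot), x up the slope, y along the row to the left. Key top stands 12 mm above its 54 mm square bezel, 4 mm when fully pressed
- palette: white plastic paint palette 150 x 80 x 18 mm, bystander; origin underside centre
- jar: glass jar 84 mm across, 130 mm high, bystander; origin underside centre
- paint: red squeeze bottle 56 mm across, 170 mm high, bystander; origin underside centre
Not all that is in view belongs to the job. Leave any purple look-alike of the lifter alone.

How it is judged:
By the outcome, as a careful person would: the job done as asked, in the order asked, and still so for the second after the job is handed in, with the robot touching nothing.
It also fails if it takes over 72 s, if anything falls off the work surface, if the arm or the gripper's body presses on something with over 40 N, if the wrist force passes 120 N, or if a joint passes its speed limit or range.

## Working session

There is one attempt and no reset: what is moved stays moved. The work goes in short steps, Python scripts to look and compute and a shell command to move; the robot and the scene stay as the last step left them, time stands still between calls to the robot, and variables do not carry over. Pictures are saved under pics/ and viewed, about 8 in all and at most 12, crops included, and the job is handed in when it is done.

```bash
ls; mkdir -p pics; cat > h.py <<'E'
import numpy as np, cv2
from scipy.spatial.transform import Rotation as R
from cell import env
def toolT():
    s=env.state(); T=np.eye(4); T[:3,:3]=R.from_euler('xyz',s['tcp_rot']).as_matrix(); T[:3,3]=s['eef_pos']; return T
def cam(n):
    T=toolT(); c=env.read_camera(n)
    if n=='wrist': c['W']=T@np.array(c['tool_from_camera'])
    else:
        M=np.eye(4); M[:3,:3]=cv2.Rodrigues(np.array(c['rvec'],float))[0]; M[:3,3]=np.ravel(c['tvec']); c['W']=np.linalg.inv(M)
    c['K']=np.array([[c['fx'],0,c['cx']],[0,c['fy'],c['cy']],[0,0,1.]]); c['d']=np.array(c['dist'],float)
    return c
def rays(c,uv):
    p=cv2.undistortPoints(np.array(uv,float).reshape(-1,1,2),c['K'],c['d']).reshape(-1,2)
    return np.c_[p,np.ones(len(p))]
def onz(c,uv,z):
    d=rays(c,uv)@c['W'][:3,:3].T; o=c['W'][:3,3]
    return o+d*((z-o[2])/d[:,2])[:,None]
def cloud(c):
    h,w=c['range_z'].shape; v,u=np.mgrid[:h,:w]
    P=rays(c,np.c_[u.ravel(),v.ravel()])*c['range_z'].reshape(-1,1)
    P=P@c['W'][:3,:3].T+c['W'][:3,3]; P[c['range_z'].ravel()==0]=np.nan
    return P.reshape(h,w,3)
E
python3 - <<'E'
from h import *
import pickle
print(env.state())
a=cam('scene');b=cam('top')
pickle.dump((a,b),open('v0.pkl','wb'))
cv2.imwrite('pics/a.png',np.vstack([a['image'],b['image']])[::1]) 
im=np.hstack([a['image'],b['image']]); cv2.imwrite('pics/scene.png',a['image']);cv2.imwrite('pics/top.png',b['image'])
for c in (a,b): print(c['W'].round(3),c['fx'])
E
```

```text
pics
{'t': 0.0, 'joints': array([ 1.13042888e+00,  4.91527541e-01,  1.55944319e+00, -9.15703846e-06,
        1.09170180e+00, -1.05602362e-01]), 'qvel': array([-0.00059983, -0.00017386,  0.00035912, -0.00036487, -0.0028556 ,
       -0.00151079]), 'tau': array([ 1.73962886e-03, -6.12640071e+01, -2.58181858e+01,  6.93216850e-02,
        4.82807436e-02, -9.12160476e-05]), 'eef_pos': array([205.22027474, 590.09062259, 214.08379711]), 'tcp_rot': array([-3.14051794e+00, -1.05749178e-04,  2.80683173e+00]), 'ft_force': array([0.86246987, 0.4874851 , 0.67664308]), 'moment': array([-0.00697995, -0.01785024, -0.00086137]), 'opening': 1.0001596459931004}
[[-8.610000e-01  3.630000e-01 -3.560000e-01  9.215030e+02]
 [ 5.090000e-01  6.210000e-01 -5.970000e-01  7.755410e+02]
 [ 5.000000e-03 -6.950000e-01 -7.190000e-01  1.043234e+03]
 [ 0.000000e+00  0.000000e+00  0.000000e+00  1.000000e+00]] 390.4942268895893
[[-2.400000e-02 -9.850000e-01  1.730000e-01  3.068860e+02]
 [-1.000000e+00  2.600000e-02  1.000000e-02  2.263700e+01]
 [-1.500000e-02 -1.730000e-01 -9.850000e-01  1.331513e+03]
 [ 0.000000e+00  0.000000e+00  0.000000e+00  1.000000e+00]] 431.1953635119102
```

View pics/scene.png

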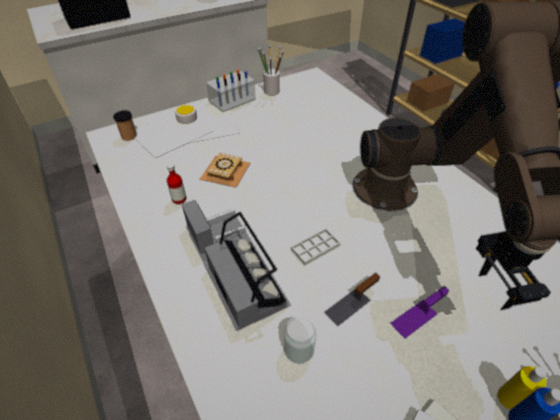

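View pics/top.png

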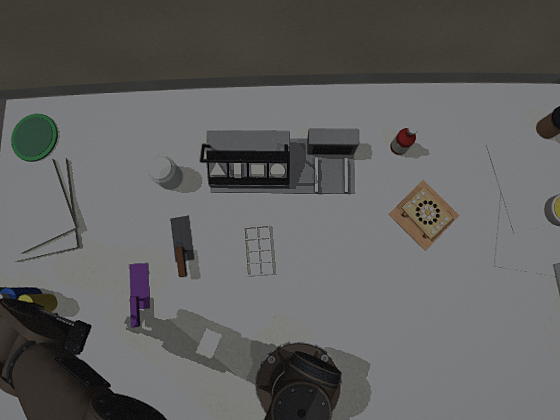

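```bash
python3 - <<'E'
from h import *
import pickle
a,b=pickle.load(open('v0.pkl','rb'))
im=b['image']
A=cv2.resize(im[115:205,190:370],None,fx=4,fy=4,interpolation=cv2.INTER_CUBIC)
B=cv2.resize(im[175:255,375:470],None,fx=3,fy=3,interpolation=cv2.INTER_CUBIC)
C=cv2.resize(im[205:285,160:255],None,fx=3,fy=3,interpolation=cv2.INTER_CUBIC)
o=np.zeros((600,720,3),np.uint8); o[:360]=A; o[360:600,:285]=B; o[360:600,300:585]=C
cv2.imwrite('pics/crop.png',cv2.convertScaleAbs(o,alpha=1.7))
P=cloud(b)
def rep(name,m,z):
    m=m.astype(np.uint8); n,l,s,_=cv2.connectedComponentsWithStats(m); k=1+np.argmax(s[1:,4]); 
    v,u=np.nonzero(l==k); q=onz(b,np.c_[u,v],z)[:,:2].astype(np.float32); r=cv2.minAreaRect(q)
    print(name,len(u),np.mean([u,v],1).round(),'rect',np.round(r[0],1),np.round(r[1],1),round(r[2],2),'depth z',np.nanmedian(P[v,u,2]).round(1))
def box(u0,u1,v0,v1):
    m=np.zeros(im.shape[:2],bool); m[v0:v1,u0:u1]=1; return m
hsv=cv2.cvtColor(im,cv2.COLOR_BGR2HSV); Z=P[...,2]; g=im.max(2)
for u,v in [(181,228),(181,260),(424,214),(400,200),(330,175),(318,178),(347,175),(335,140),(250,140),(245,182),(217,172),(237,172),(280,172),(260,240)]:
    print((u,v),im[v,u],hsv[v,u],P[v,u].round(1))
rep('fan',box(300,365,120,160)&(Z>106)&(Z<126),116)
rep('top',box(195,296,120,160)&(Z>97)&(Z<117),107)
rep('board',box(380,470,170,260)&(Z>33),40)
rep('card',box(380,470,170,260)&(hsv[...,1]>110)&(Z<15),4)
rep('blade',box(160,200,205,252)&(g<110),3)
rep('handle',box(160,200,205,290)&(hsv[...,1]>110),64)
rep('barup',box(190,300,115,205)&(Z>190),210)
E
```

```text
(181, 228) [55 50 52] [132  23  55] [477.9 353.    2.9]
(181, 260) [31 42 61] [ 11 125  61] [374.8 336.8  63.5]
(424, 214) [139 131 125] [107  26 139] [ 496.6 -398.7   38.1]
(400, 200) [119 124 122] [ 42  10 124] [ 548.6 -337.1    2. ]
(330, 175) [89 87 86] [110   9  89] [ 634.  -119.     6.7]
(318, 178) [49 47 47] [120  10  49] [625.6 -80.8   5.1]
(347, 175) [122 120 119] [110   6 122] [ 626.3 -169.    32.2]
(335, 140) [90 88 88] [120   6  90] [ 715.2 -127.9  108.7]
(250, 140) [88 86 83] [102  14  88] [722.7 124.4 107.6]
(245, 182) [17 18 15] [80 43 18] [608.8 146.   48.8]
(217, 172) [121 127 125] [ 40  12 127] [633.  226.   86.5]
(237, 172) [121 126 125] [ 36  10 126] [630.8 165.8  88.1]
(280, 172) [121 126 125] [ 36  10 126] [626.8  37.7  89.1]
(260, 240) [134 130 130] [120   8 134] [433.9 105.3   9.1]
fan 831 [333. 136.] rect [ 723.9 -122.7] [150.4  52.8] 88.56 depth z 115.5
top 2098 [247. 143.] rect [712.7 133.2] [249.3  84.3] 88.16 depth z 105.7
board 1306 [427. 213.] rect [ 500.1 -406.5] [131.  105.3] 41.18 depth z 38.4
card 62 [401. 206.] rect [ 529.  -359.4] [ 45.9 122.7] 42.34 depth z 3.6
blade 709 [182. 234.] rect [457.8 347.3] [116.7  69.9] 8.1 depth z 2.8
handle 212 [180. 262.] rect [370.8 338. ] [86.5 21.8] 7.44 depth z 63.3
barup 459 [244. 158.] rect [651.9 135.1] [239.   53.7] 87.46 depth z 207.6
```

View pics/crop.png

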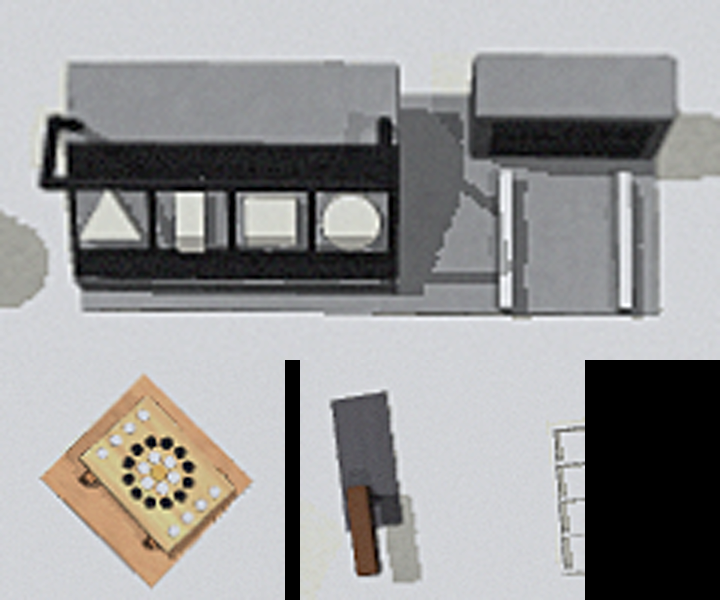

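```bash
python3 -m pendant --help 2>&1 | head -30
```

```text
invalid input: not JSON, or not a number
```

```bash
python3 -m pendant '[[[1,-0.24,-0.183,0,-0.471],[1,-0.24,-0.183,0,-0.471],[1,-0.24,-0.183,0,-0.471],[1,-0.24,-0.183,0,-0.471],[1,-0.24,-0.183,0,-0.471],[1,-0.24,-0.183,0,-0.471],[1,-0.24,-0.183,0,-0.471],[1,-0.24,-0.183,0,-0.471]]]'
python3 - <<'E'
from h import *
c=cam('wrist'); cv2.imwrite('pics/w1.png',c['image'])
print(env.state()['eef_pos'],env.state()['tcp_rot'],np.array(c['tool_from_camera']).round(3),c['fx'])
import pickle; pickle.dump(c,open('w1.pkl','wb'))
P=cloud(c); im=c['image']; hsv=cv2.cvtColor(im,cv2.COLOR_BGR2HSV)
Z=P[...,2]
for n,m,z in [('handle',(Z>58)&(Z<70)&(hsv[...,1]>90),64),('blade',(Z<15)&(im.max(2)<110),3)]:
    nn,l,s,_=cv2.connectedComponentsWithStats(m.astype(np.uint8)); 
    if nn<2: print(n,'none'); continue
    k=1+np.argmax(s[1:,4]); v,u=np.nonzero(l==k); q=onz(c,np.c_[u,v],z)[:,:2].astype(np.float32)
    print(n,len(u),s[k],[np.round(x,2) for x in cv2.minAreaRect(q)],np.median(Z[v,u]))
E
```

```text
t: 0.9
eef_pos: [372.5, 337.7, 214.6]
tcp_rot: [3.142, -0.0, -3.008]
ft_force: [0.1, -0.5, -0.0]
opening: 1.004
[371.92850322 338.67132033 214.59075164] [ 3.14134521e+00 -1.77765342e-04 -3.00685073e+00] [[-0.0000e+00 -9.5400e-01 -2.9900e-01  8.5328e+01]
 [ 1.0000e+00 -1.0000e-03  1.0000e-03  7.1400e-01]
 [-1.0000e-03 -2.9900e-01  9.5400e-01 -1.7022e+02]
 [ 0.0000e+00  0.0000e+00  0.0000e+00  1.0000e+00]] 305.70267895282666
handle 2052 [ 424   25   38   94 2052] [array([227.11, 477.09]), array([88.14, 23.67]), np.float64(3.67)] 63.90412866432314
blade 3303 [ 262  183   47   99 3303] [array([443.16, 350.47]), array([142.18,  59.68]), np.float64(8.26)] 3.244154528121612
```

View pics/w1.png

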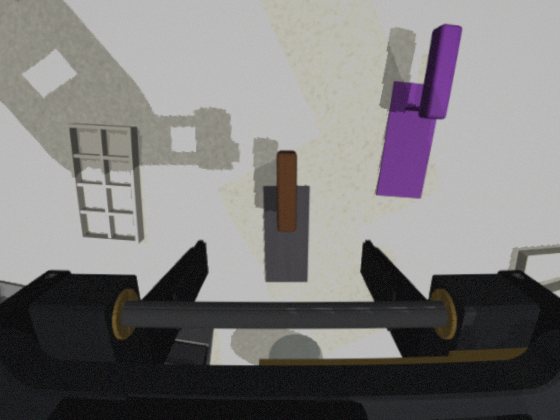

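```bash
python3 -m pendant '[[[1,0.001,0.001,0.05,-0.007],[1,0.001,0.001,0.1,-0.007],[1,0.001,0.001,0.15,-0.007],[1,0.001,0.001,0.182,-0.007],[1,0.001,0.001,0.182,-0.007],[0,0.001,0.001,0.182,-0.007],[0,0.001,0.001,0.182,-0.007],[0,0.001,0.001,0.182,-0.007]]]'
python3 -m pendant '[[[0,0,0,0,0],[0,0,0,0,0],[0,0,0,0,0],[0,0,0,-0.02,0],[0,0,0,-0.05,0],[0,0,0,-0.09,0],[0,0,0,-0.12,0],[0,0,0,-0.12,0]]]'
```

```text
t: 1.75
eef_pos: [371.3, 340.3, 34.4]
tcp_rot: [3.14, 0.003, -2.998]
ft_force: [-0.1, -0.7, -0.4]
opening: 0.805
t: 2.55
eef_pos: [372.0, 340.3, 156.2]
tcp_rot: [3.139, 0.006, -2.998]
ft_force: [-0.3, -0.4, -0.7]
opening: 0.131
```

```bash
python3 - <<'E'
from h import *
print(env.state()['opening'],env.state()['ft_force'])
c=cam('wrist'); d=cam('scene'); cv2.imwrite('pics/w2.png',np.hstack([c['image'][60:360,100:460],d['image'][180:420,260:500][:,:]. copy() if 0 else cv2.resize(d['image'][180:380,260:500],(360,300))]))
print(env.state()['opening'],env.state()['ft_force'])
E
```

```text
0.13118778893604302 [-0.29753922 -0.38454232 -0.74342707]
0.048814754418812244 [0.43346025 0.62186342 0.24814875]
```

View pics/w2.png

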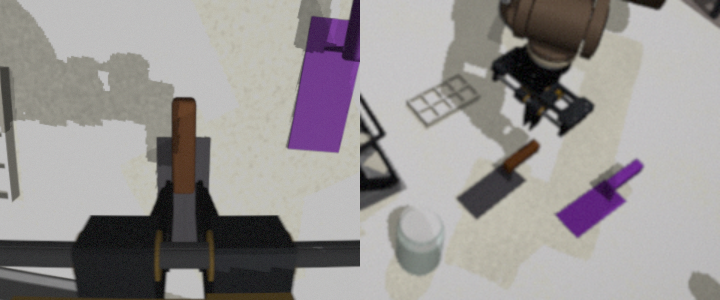

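```bash
python3 -m pendant '[[[0.5,0,0,0,0],[0.5,0,0,0,0],[0.5,0,0,0,0],[0.5,0,0,0,0],[0.5,0,0,0,0],[0.5,0,0,0.05,0],[0.5,0,0,0.1,0],[0.5,0,0,0.12,0]]]'
python3 -m pendant '[[[0,0,0,0.001,0],[0,0,0,0.001,0],[0,0,0,0.001,0],[0,0,0,0.001,0],[0,0,0,0.001,0],[0,0,0,0.001,0],[0,0,0,0.001,0],[0,0,0,0.001,0]]]'
python3 -m pendant '[[[0,0,0,-0.01,0],[0,0,0,-0.03,0],[0,0,0,-0.06,0],[0,0,0,-0.09,0],[0,0,0,-0.12,0],[0,0,0,-0.12,0],[0,0,0,-0.12,0],[0,0,0,-0.12,0]]]'
python3 - <<'E'
from h import *
print(env.state()['joints'],env.state()['ft_force'],env.state()['moment'])
c=cam('top'); P=cloud(c); im=c['image']; hsv=cv2.cvtColor(im,cv2.COLOR_BGR2HSV); 
m=np.zeros(im.shape[:2],bool); m[190:245,160:205]=1
m&=(P[...,2]>90)&(P[...,2]<150)&(im.max(2)<110); v,u=np.nonzero(m); q=P[v,u]; A=np.c_[q[:,:2]-q[:,:2].mean(0),np.ones(len(q))]
print(len(q), q.mean(0), np.linalg.lstsq(A,q[:,2],rcond=None)[0], cv2.minAreaRect(q[:,:2].astype(np.float32)))
cv2.imwrite('pics/t3.png',im)
E
```

```text
t: 3.45
eef_pos: [369.5, 338.6, 29.3]
tcp_rot: [-3.14, -0.004, -2.998]
ft_force: [0.6, -0.2, 0.4]
opening: 0.5
t: 4.25
eef_pos: [371.3, 339.9, 33.0]
tcp_rot: [3.14, 0.002, -2.998]
ft_force: [-1.1, 0.2, 8.5]
opening: 0.229
t: 5.05
eef_pos: [370.3, 339.1, 151.0]
tcp_rot: [-3.141, -0.001, -2.998]
ft_force: [-0.3, -0.8, -2.7]
opening: 0.227
[ 6.09846435e-01  4.01678456e-01  1.92758618e+00  8.69728575e-05
  8.13620746e-01 -1.10412059e+00] [-0.32357577 -0.81769184 -2.70901519] [0.02349206 0.09436717 0.00911628]
607 [469.82814958 349.42087339 120.42737257] [-5.41804820e-03 -5.37125290e-04  1.20427373e+02] ((463.89410400390625, 352.34588623046875), (100.2462387084961, 61.57421112060547), 7.091094970703125)
```

```bash
python3 - <<'E'
from h import *
import pickle
a,b=pickle.load(open('v0.pkl','rb'))
for n,c in (('scene',a),('top',b)):
    P=cloud(c); X,Y,Z=P[...,0],P[...,1],P[...,2]
    def rep(name,m,z,big=True):
        nn,l,s,_=cv2.connectedComponentsWithStats(m.astype(np.uint8))
        ks=[1+np.argmax(s[1:,4])] if big else [k for k in range(1,nn) if s[k,4]>25]
        for k in ks:
            v,u=np.nonzero(l==k); q=onz(c,np.c_[u,v],z)[:,:2].astype(np.float32)
            print(n,name,len(u),[np.round(x,2) for x in cv2.minAreaRect(q)],q.mean(0).round(1),'z',np.median(Z[v,u]).round(1))
    near=(np.hypot(X-500,Y+406)<130)
    rep('board',near&(Z>36.5),38.5)
    rep('boardtop',near&(Z>35)&(Z<44),38.5)
    rk=(abs(X-628)<75)&(abs(Y+120)<75)
    rep('rails',rk&(Z>26)&(Z<36),30,False)
    rep('fan',(abs(X-724)<45)&(abs(Y+122)<90)&(Z>112),116)
    kk=(abs(X-630)<40)&(abs(Y-130)<130)&(c['image'].min(2)>95)&(Z>60)&(Z<120)
    rep('keys',kk,87,False)
    rep('blk',(abs(X-650)<90)&(abs(Y-135)<140)&(Z>195),207)
E
```

```text
scene board 353 [array([ 500.71, -404.11]), array([132.53, 101.08]), np.float64(40.35)] [ 503.1 -405.5] z 38.8
scene boardtop 447 [array([ 501.02, -404.12]), array([133.55, 101.64]), np.float64(39.74)] [ 502.8 -403.5] z 38.1
scene rails 70 [array([ 626.56, -160.42]), array([ 15.12, 103.48]), np.float64(87.97)] [ 627.  -161.8] z 28.5
scene rails 51 [array([616.18, -69.31]), array([13.15, 78.06]), np.float64(86.27)] [615.8 -69.8] z 29.3
scene fan 472 [array([ 724.43, -118.34]), array([150.89,  48.99]), np.float64(87.79)] [ 724.8 -116.6] z 114.9
scene keys 334 [array([639.3 ,  76.69]), array([119.51,  39.91]), np.float64(86.96)] [640.1  78.6] z 92.7
scene keys 114 [array([643.32, 156.82]), array([38.84, 42.09]), np.float64(0.92)] [645.5 159.9] z 94.0
scene keys 188 [array([646.  , 229.85]), array([54.07, 38.82]), np.float64(87.45)] [645.1 228.9] z 89.6
scene blk 348 [array([654.79, 139.83]), array([245.74,  58.26]), np.float64(87.76)] [638.2 151. ] z 206.8
top board 955 [array([ 501.52, -408.5 ]), array([131.02, 101.39]), np.float64(41.17)] [ 501.7 -409.3] z 39.5
top boardtop 1118 [arra
[... 217 characters left out ...]
627.44, -164.73]), array([  9.41, 108.93]), np.float64(86.98)] [ 630.2 -166. ] z 30.2
top fan 740 [array([ 725.39, -123.15]), array([145.29,  49.72]), np.float64(88.55)] [ 725.6 -121.6] z 115.8
top keys 101 [array([643.7, 225.5]), array([42.22, 33.99]), np.float64(88.25)] [638.4 227.1] z 90.3
top keys 76 [array([643.41, 165.93]), array([18.03, 31.3 ]), np.float64(89.68)] [643.5 166. ] z 93.8
top keys 121 [array([637.31, 105.95]), array([39.28, 30.53]), np.float64(82.42)] [638.5 106. ] z 94.4
top keys 120 [array([638.4,  47.9]), array([44.65, 27.68]), np.float64(88.38)] [636.6  46. ] z 93.0
top blk 433 [array([652.74, 135.66]), array([239.52,  51.14]), np.float64(88.17)] [636.4 133.8] z 207.7
```

```bash
python3 -m pendant '[[[0,-0.001,-0.04,0,0.084],[0,-0.002,-0.09,0,0.168],[0,-0.003,-0.14,0,0.252],[0,-0.004,-0.19,0,0.336],[0,-0.005,-0.24,0,0.42],[0,-0.003,-0.29,0,0.504],[0,-0.001,-0.34,0,0.588],[0,0.011,-0.391,0,0.67]]]'
python3 -m pendant '[[[0,-0.012,-0.048,0,0.084],[0,-0.024,-0.095,0,0.168],[0,-0.035,-0.14,0,0.252],[0,-0.045,-0.18,0,0.337],[0,-0.048,-0.193,0,0.337],[0,-0.048,-0.193,0,0.337],[0,-0.048,-0.193,0,0.337],[0,-0.048,-0.193,0,0.337]]]'
python3 - <<'E'
from h import *
print(env.state())
c=cam('top'); P=cloud(c); im=c['image']; cv2.imwrite('pics/t4.png',im[150:330,300:480])
X,Y,Z=P[...,0],P[...,1],P[...,2]
m=(Z>100)&(Z<140)&(np.hypot(X-430,Y+322)<90)&(im.max(2)<110)
v,u=np.nonzero(m); q=onz(c,np.c_[u,v],121)[:,:2].astype(np.float32); print(len(u),cv2.minAreaRect(q),q.mean(0))
E
```

```text
t: 5.9
eef_pos: [416.0, -48.7, 150.9]
tcp_rot: [-3.141, -0.001, 2.611]
ft_force: [0.7, -0.0, -2.0]
opening: 0.229
t: 6.7
eef_pos: [360.5, -236.3, 151.3]
tcp_rot: [3.142, -0.001, 2.28]
ft_force: [-0.5, -0.3, -1.9]
opening: 0.229
{'t': 6.7, 'joints': array([-7.33741033e-01,  3.12046951e-01,  2.08713938e+00,  3.10004009e-04,
        7.43452347e-01, -1.44288402e+00]), 'qvel': array([ 0.00483702, -0.00502158, -0.00329541,  0.00047171,  0.00107543,
       -0.00037839]), 'tau': array([-7.30949286e-01, -4.18912339e+01, -1.89330322e+01, -3.46705550e-02,
        9.15511977e-03, -5.68067771e-04]), 'eef_pos': array([ 360.52641181, -236.2683208 ,  151.31475774]), 'tcp_rot': array([ 3.14151822e+00, -1.06424169e-03,  2.27971103e+00]), 'ft_force': array([-0.49043855, -0.32087943, -1.88538384]), 'moment': array([-0.01090519,  0.06149035, -0.02009267]), 'opening': 0.22939458088697764}
75 ((450.07879638671875, -340.6154479980469), (57.757266998291016, 12.506940841674805), 42.218719482421875) [ 451.0639 -340.6365]
```

```bash
python3 - <<'E'
from h import *
for i in range(3):
    c=cam('top'); s=env.state(); print(s['eef_pos'],s['tcp_rot'][2])
P=cloud(c); im=c['image']; X,Y,Z=P[...,0],P[...,1],P[...,2]
near=(np.hypot(X-500,Y+406)<130)&(Z>35)&(Z<44)
v,u=np.nonzero(near); q=onz(c,np.c_[u,v],38.5)[:,:2].astype(np.float32); print(len(u),cv2.minAreaRect(q),q.mean(0))
m=(Z>100)&(Z<140)&(np.hypot(X-430,Y+322)<90)&(im.max(2)<110)
v,u=np.nonzero(m); q=onz(c,np.c_[u,v],121)[:,:2].astype(np.float32); print(len(u),cv2.minAreaRect(q))
E
```

```text
[ 360.67490967 -236.44927195  151.53856178] 2.279905060677397
[ 360.6883825  -236.58730497  151.60680239] 2.2797691284338018
[ 360.6579593  -236.77412976  151.63353168] 2.2794126701597506
1132 ((501.47540283203125, -408.40911865234375), (132.12159729003906, 102.05130004882812), 40.23735427856445) [ 500.86334 -408.8289 ]
78 ((450.7315979003906, -342.8313293457031), (59.767425537109375, 12.514602661132812), 42.20647048950195)
```

```bash
python3 -m pendant '[[[0,0,-0.003,0.03,0],[0,0,-0.003,0.06,0],[0,0,-0.003,0.09,0],[0,0,-0.003,0.104,0],[0,0,-0.003,0.104,0],[0,0,-0.003,0.104,0],[0,-0.01,-0.003,0.104,0],[0,-0.02,-0.003,0.104,0]]]'
python3 -m pendant '[[[0,-0.015,0,0,0],[0,-0.03,0,0,0],[0,-0.045,0,0,0],[0,-0.06,0,0,0],[0,-0.075,0,0,0],[0,-0.09,0,0,0],[0,-0.104,0,0,0],[0,-0.104,0,0,0]]]'
python3 - <<'E'
from h import *
for i in range(2): c=cam('top')
s=env.state(); print(s['eef_pos'],s['tcp_rot'],s['ft_force'],s['opening'])
P=cloud(c); im=c['image']; X,Y,Z=P[...,0],P[...,1],P[...,2]
near=(np.hypot(X-500,Y+406)<130)&(Z>35)&(Z<44)
v,u=np.nonzero(near); q=onz(c,np.c_[u,v],38.5)[:,:2].astype(np.float32); print(len(u),cv2.minAreaRect(q),q.mean(0))
d=cam('scene')
cv2.imwrite('pics/t5.png',np.hstack([cv2.resize(im[150:280,360:490],(400,400)),cv2.resize(d['image'][120:220,180:280],(400,400))]))
E
```

```text
t: 7.7
eef_pos: [372.2, -255.7, 48.6]
tcp_rot: [3.141, 0.002, 2.278]
ft_force: [-0.3, -0.1, -1.2]
opening: 0.23
t: 8.5
eef_pos: [440.1, -335.6, 48.3]
tcp_rot: [3.141, 0.003, 2.277]
ft_force: [-0.4, -0.4, -1.6]
opening: 0.23
[ 438.59940929 -333.83626897   47.85765158] [3.14149884e+00 2.33619333e-04 2.27769362e+00] [-0.17575005 -0.36001015 -1.7517695 ] 0.23027025689378425
89 ((544.23193359375, -371.34051513671875), (17.307580947875977, 99.87578582763672), 41.99308776855469) [ 551.687  -378.8696]
```

View pics/t5.png

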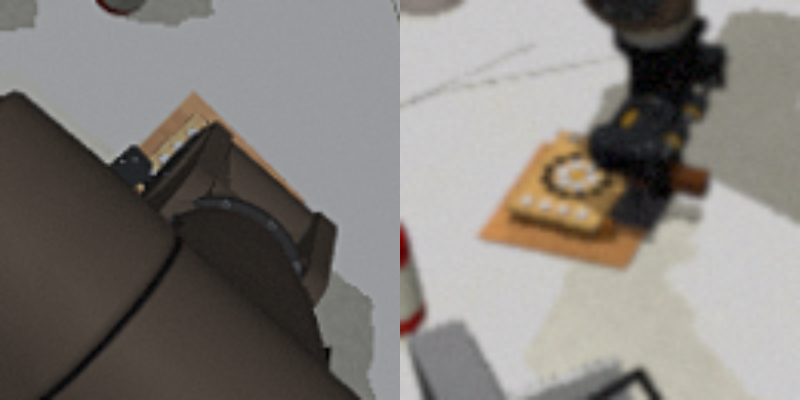

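```bash
python3 -m pendant '[[[0,0,0,-0.007,0],[0,0,0,-0.012,0],[0,0,0,-0.016,0],[0,0,0,-0.022,0],[0,0,0,-0.032,0],[0,0,0,-0.046,0],[0,0,0,-0.062,0],[0,0,0,-0.08,0]]]'
python3 - <<'E'
from h import *
for i in range(2): c=cam('scene')
s=env.state(); print(s['eef_pos'],s['tcp_rot'],s['ft_force'],s['moment'],s['opening'])
P=cloud(c); im=c['image']; X,Y,Z=P[...,0],P[...,1],P[...,2]
m=np.zeros(Z.shape,bool); m[120:220,180:290]=1; m&=(im.max(2)>90)&(Z>95)&(Z<135)&(np.hypot(X-501,Y+406)<100)
v,u=np.nonzero(m); q=P[v,u]; A=np.c_[q[:,:2]-q[:,:2].mean(0),np.ones(len(q))]
print(len(u),cv2.minAreaRect(q[:,:2].astype(np.float32)),np.linalg.lstsq(A,q[:,2],rcond=None)[0])
E
```

```text
t: 9.45
eef_pos: [438.4, -333.6, 128.6]
tcp_rot: [3.142, -0.001, 2.278]
ft_force: [-0.5, -0.7, -3.4]
opening: 0.229
[ 439.32625036 -334.41847502  129.98857526] [3.14114781 0.00384515 2.27783869] [ 0.10119444 -0.46770619 -3.03949091] [0.04540238 0.1343153  0.02418326] 0.22741569154864053
448 ((491.4378356933594, -390.3290100097656), (131.2182159423828, 150.4762725830078), 36.309024810791016) [-8.17363753e-03 -5.84536004e-03  1.08499468e+02]
```

```bash
python3 -m pendant '[[[0,0.003,0.006,0,-0.025],[0,0.009,0.019,0,-0.075],[0,0.018,0.036,0,-0.141],[0,0.027,0.056,0,-0.216],[0,0.038,0.077,0,-0.299],[0,0.048,0.099,0,-0.382],[0,0.059,0.12,0,-0.465],[0,0.069,0.142,0,-0.548]]]'
python3 -m pendant '[[[0,-0.002,0.021,0,-0.074],[0,-0.004,0.04,0,-0.142],[0,-0.005,0.057,0,-0.2],[0,-0.006,0.069,0,-0.24],[0,-0.007,0.076,0,-0.266],[0,-0.0075,0.081,0,-0.283],[0,-0.0075,0.081,0,-0.283],[0,-0.0075,0.081,0,-0.283]]]'
python3 - <<'E'
from h import *
for i in range(3): c=cam('top')
s=env.state(); print(s['eef_pos'],s['tcp_rot'],s['ft_force'],s['opening'])
d=cam('scene')
import pickle; pickle.dump((d,c),open('v6.pkl','wb'))
for n,k in (('top',c),('scene',d)):
    P=cloud(k); im=k['image']; X,Y,Z=P[...,0],P[...,1],P[...,2]
    m=(im.max(2)>70)&(Z>97)&(Z<130)&(abs(X-630)<68)&(abs(Y+118)<110)
    v,u=np.nonzero(m); q=onz(k,np.c_[u,v],108.5)[:,:2].astype(np.float32); print(n,len(u),np.median(Z[v,u]),cv2.minAreaRect(q),q.min(0),q.max(0))
cv2.imwrite('pics/t6.png',np.hstack([cv2.resize(c['image'][110:230,280:400],(400,400)),cv2.resize(d['image'][170:290,170:290],(400,400))]))
E
```

```text
t: 10.35
eef_pos: [501.7, -186.8, 126.7]
tcp_rot: [3.141, -0.002, 2.832]
ft_force: [0.2, 0.6, -3.2]
opening: 0.227
t: 11.15
eef_pos: [533.9, -114.7, 127.5]
tcp_rot: [3.142, -0.0, 3.108]
ft_force: [-0.5, -0.7, -2.7]
opening: 0.228
[ 533.90052781 -114.90610346  127.63366595] [3.14157351e+00 1.05902284e-05 3.10784822e+00] [-0.36149631  0.67703316 -2.83324956] 0.2337487399996363
top 295 104.95726558073193 ((640.5416259765625, -118.85199737548828), (130.83941650390625, 81.88755798339844), 88.52594757080078) [ 600.9963  -185.22552] [683.05585  -52.555145]
scene 777 104.57621730313974 ((633.1823120117188, -111.27767944335938), (135.47964477539062, 130.57598876953125), 88.45022583007812) [ 568.77167 -180.2424 ] [699.45245  -42.833633]
```

View pics/t6.png

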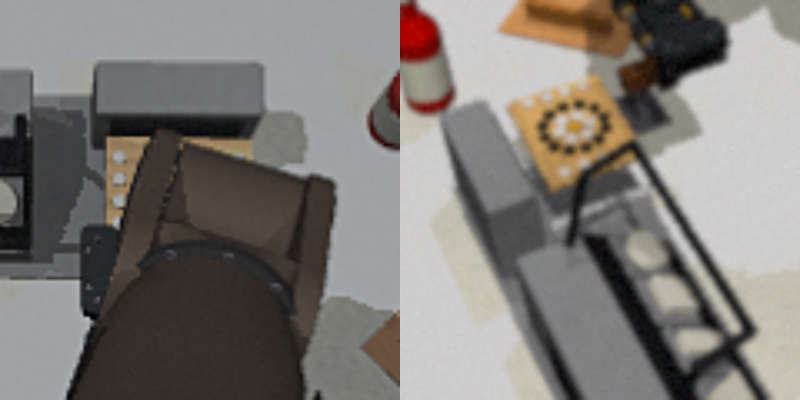

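```bash
python3 - <<'E'
from h import *
import pickle
d,c=pickle.load(open('v6.pkl','rb'))
for n,k in (('top',c),('scene',d)):
    P=cloud(k); im=k['image']; X,Y,Z=P[...,0],P[...,1],P[...,2]; hsv=cv2.cvtColor(im,cv2.COLOR_BGR2HSV)
    m=(im.max(2)>70)&(hsv[...,1]>70)&(Z>97)&(Z<115)&(abs(X-630)<78)&(abs(Y+118)<110)
    cs,_=cv2.findContours(m.astype(np.uint8),cv2.RETR_EXTERNAL,cv2.CHAIN_APPROX_NONE)
    h=max(cs,key=cv2.contourArea)[:,0]; q=onz(k,h,105)[:,:2].astype(np.float32)
    print(n,cv2.contourArea(h),cv2.minAreaRect(q),q.min(0),q.max(0),np.median(Z[m]))
    h2=(Z>111)&(abs(X-724)<45)&(abs(Y+122)<90)&(hsv[...,1]<60); v,u=np.nonzero(h2); q=onz(k,np.c_[u,v],116)[:,:2].astype(np.float32); print(' fan',cv2.minAreaRect(q))
    r=(Z>26)&(Z<36)&(abs(X-628)<75)&(abs(Y+120)<75); v,u=np.nonzero(r); q=P[v,u]; print(' rail remains',len(u),q.min(0) if len(u) else '')
E
```

```text
top 154.5 ((644.1354370117188, -74.8193359375), (35.509552001953125, 79.53581237792969), 87.81037139892578) [604.9957  -94.08056] [684.1324   -55.580444] 104.7321598987877
 fan ((725.3651733398438, -124.24009704589844), (147.48236083984375, 49.7222785949707), 88.55326843261719)
 rail remains 0 
scene 652.0 ((632.0659790039062, -114.37345886230469), (134.8000030517578, 102.11251831054688), 87.70148468017578) [ 579.08185 -183.18422] [685.29803  -48.160824] 104.1960821396134
 fan ((724.4356079101562, -118.0905532836914), (151.3909454345703, 48.994834899902344), 87.78571319580078)
 rail remains 75 [ 577.28858559 -169.7745227    26.05781403]
```

```bash
python3 -m pendant '[[[0,0.001,0,0.012,0],[0,0.002,0,0.026,0],[0,0.002,0,0.04,0],[0,0.002,0,0.05,0],[0,0.002,0,0.056,0],[0,0.002,0,0.06,0],[0,0.002,0,0.063,0],[0,0.002,0,0.065,0]]]'
python3 -m pendant '[[[0,0,0,0.002,0],[0,0,0,0.004,0],[0,0,0,0.006,0],[0,0,0,0.008,0],[0,0,0,0.01,0],[0,0,0,0.012,0],[0,0,0,0.014,0],[0,0,0,0.014,0]]]'
python3 - <<'E'
from h import *
for i in range(2): d=cam('scene')
s=env.state(); print(s['eef_pos'],s['tcp_rot'],s['ft_force'],s['opening'])
P=cloud(d); im=d['image']; X,Y,Z=P[...,0],P[...,1],P[...,2]; hsv=cv2.cvtColor(im,cv2.COLOR_BGR2HSV)
m=(im.max(2)>70)&(hsv[...,1]>70)&(Z>28)&(Z<50)&(abs(X-630)<78)&(abs(Y+118)<110)
cs,_=cv2.findContours(m.astype(np.uint8),cv2.RETR_EXTERNAL,cv2.CHAIN_APPROX_NONE)
h=max(cs,key=cv2.contourArea)[:,0]; q=onz(d,h,38)[:,:2].astype(np.float32)
print(cv2.contourArea(h),cv2.minAreaRect(q),np.median(Z[m]))
E
```

```text
t: 12.15
eef_pos: [532.2, -114.4, 62.6]
tcp_rot: [-3.142, 0.0, 3.109]
ft_force: [-0.1, 0.5, -3.1]
opening: 0.229
t: 12.95
eef_pos: [532.0, -114.3, 48.3]
tcp_rot: [3.141, -0.0, 3.109]
ft_force: [1.4, -0.3, -1.9]
opening: 0.227
[ 532.05322831 -114.34278066   48.55952322] [ 3.14146689e+00 -5.54118587e-05  3.10879036e+00] [ 0.91821995  0.22465876 -1.22117476] 0.22819538149280522
315.5 ((631.2377319335938, -115.03695678710938), (132.6458740234375, 100.67438507080078), 87.96353912353516) 37.03350367580424
```

```bash
python3 -m pendant '[[[0,0.006,0,0,0],[0,0.018,0,0,0],[0,0.034,0,0,0],[0,0.052,0,0,0],[0,0.07,0,0,0],[0,0.088,0,0,0],[0,0.105,0,0,0],[0,0.12,0,0,0]]]'
python3 -m pendant '[[[0,0.01,0,0,0],[0,0.012,0,0.004,0],[0,0.012,0,0.008,0],[0,0.012,0,0.012,0],[0,0.012,0,0.014,0],[0,0.012,0,0.0155,0],[0,0.012,0,0.0155,0],[0,0.012,0,0.0155,0]]]'
python3 - <<'E'
from h import *
for i in range(2): d=cam('scene')
s=env.state(); print(s['eef_pos'],s['tcp_rot'],s['ft_force'],s['moment'])
P=cloud(d); im=d['image']; X,Y,Z=P[...,0],P[...,1],P[...,2]; hsv=cv2.cvtColor(im,cv2.COLOR_BGR2HSV)
m=(im.max(2)>70)&(hsv[...,1]>70)&(Z>28)&(Z<50)&(abs(X-630)<78)&(abs(Y+118)<110)
cs,_=cv2.findContours(m.astype(np.uint8),cv2.RETR_EXTERNAL,cv2.CHAIN_APPROX_NONE)
h=max(cs,key=cv2.contourArea)[:,0]; q=onz(d,h,38)[:,:2].astype(np.float32)
print(cv2.contourArea(h),cv2.minAreaRect(q),np.median(Z[m]))
E
```

```text
t: 13.85
eef_pos: [410.3, -110.1, 48.8]
tcp_rot: [3.141, -0.0, 3.109]
ft_force: [-0.8, 0.2, -1.5]
opening: 0.227
t: 14.65
eef_pos: [400.4, -110.1, 33.1]
tcp_rot: [-3.142, 0.0, 3.109]
ft_force: [-0.0, 0.0, -0.7]
opening: 0.229
[ 400.35306034 -110.06255415   33.06527578] [-3.14156233e+00  3.21855879e-04  3.10884629e+00] [ 0.27564664  0.32411636 -1.04051311] [-0.01860576 -0.07383983 -0.01280906]
320.0 ((631.1316528320312, -114.76165771484375), (131.79867553710938, 100.65946197509766), 88.14673614501953) 37.1243324145089
```

```bash
python3 -m pendant '[[[0,0,0,0.0008,0],[0.6,0,0,0.0008,0],[0.6,0,0,0.0008,0],[0.6,0,0,0.0008,0],[0.6,0,0,0.0008,0],[0.6,0,0,-0.03,0],[0.6,0,0,-0.08,0],[0.6,0,0,-0.13,0]]]'
python3 -m pendant '[[[0.6,0,0,-0.05,0],[0.6,0,0,-0.1,0],[0.6,0,0,-0.15,0],[0.6,-0.05,0,-0.15,0],[0.6,-0.1,0,-0.15,0],[0.6,-0.15,0,-0.15,0],[0.6,-0.2,0,-0.15,0],[0.6,-0.25,0,-0.15,0]]]'
python3 - <<'E'
from h import *
import pickle
c=cam('top');d=cam('scene'); pickle.dump((d,c),open('v7.pkl','wb'))
P=cloud(c); X,Y,Z=P[...,0],P[...,1],P[...,2]; im=c['image']
m=(abs(X-475)<90)&(abs(Y+112)<60)&(im.max(2)<80)&(Z<10); v,u=np.nonzero(m)
if len(u): print(len(u),cv2.minAreaRect(onz(c,np.c_[u,v],3)[:,:2].astype(np.float32)))
P=cloud(d); X,Y,Z=P[...,0],P[...,1],P[...,2]; im=d['image']
m=(abs(X-475)<90)&(abs(Y+112)<60)&(im.max(2)<80)&(Z<10); v,u=np.nonzero(m)
if len(u): print(len(u),cv2.minAreaRect(onz(d,np.c_[u,v],3)[:,:2].astype(np.float32)))
E
```

```text
t: 15.55
eef_pos: [399.5, -109.8, 164.4]
tcp_rot: [3.141, -0.002, 3.109]
ft_force: [1.0, -0.1, 0.5]
opening: 0.598
t: 16.35
eef_pos: [651.8, -118.0, 312.7]
tcp_rot: [3.141, -0.0, 3.109]
ft_force: [-0.4, -0.6, 1.1]
opening: 0.605
320 ((473.0041809082031, -112.45057678222656), (53.14604187011719, 132.9301300048828), 87.3828125)
```

```bash
python3 -m pendant '[[[0.6,-0.05,0,0,0],[0.6,-0.1,0,0,0],[0.6,-0.15,0,0,0],[0.6,-0.2,0,0,0],[0.6,-0.25,0,0,0],[0.6,-0.3,0,0,0],[0.6,-0.35,0,0,0],[0.6,-0.4,0,0,0]]]'
python3 -c "
from h import *
s=env.state();print(s['joints'],s['tcp_rot'],s['eef_pos'])"
```

```text
t: 17.25
eef_pos: [929.7, -121.8, 279.0]
tcp_rot: [3.141, 0.013, 3.109]
ft_force: [1.3, 0.1, -2.6]
opening: 0.599
[-0.2012641   1.14158633  0.05535416  0.00241448  1.93233466 -1.73831616] [3.1414303  0.01252082 3.10871532] [ 929.69147467 -121.79737198  279.03107769]
```

```bash
python3 -m pendant '[[[0.6,0.05,0,0,0.14],[0.6,0.1,0,0,0.28],[0.6,0.15,0,0,0.42],[0.6,0.2,0,0,0.56],[0.6,0.25,0,0,0.7],[0.6,0.3,0,0,0.84],[0.6,0.35,0,0,0.98],[0.6,0.4,0,0,1.12]]]'
python3 -c "
from h import *
s=env.state();print(s['joints'],s['tcp_rot'],s['eef_pos'])"
```

```text
t: 18.05
eef_pos: [619.5, -112.0, 283.1]
tcp_rot: [3.115, 0.023, 2.14]
ft_force: [1.4, -0.0, -0.8]
opening: 0.602
[-0.28580432  0.42638371  1.48035011  0.00496332  1.20005295 -0.8570725 ] [3.1152619  0.02323677 2.14004081] [ 619.51008856 -112.0454329   283.08508965]
```

```bash
python3 -m pendant '[[[0,0.01,0.015,-0.02,-0.14],[0,0.02,0.03,-0.04,-0.28],[0,0.03,0.045,-0.06,-0.42],[0,0.04,0.06,-0.08,-0.56],[0,0.05,0.075,-0.1,-0.7],[0,0.055,0.09,-0.1,-0.84],[0,0.06,0.105,-0.1,-0.98],[0,0.068,0.118,-0.1,-1.12]]]'
python3 -m pendant '[[[0,-0.05,0,0,0],[0,-0.1,0,0,0],[0,-0.15,0,0,0],[0,-0.2,0,0,0],[0,-0.25,0,0,0],[0,-0.3,0,0,0],[0,-0.35,0,0,0],[0,-0.4,0,0,0]]]'
cat > st.py <<'E'
from h import *
s=env.state(); T=toolT(); print(s['joints'].round(4)); print('tcp',T[:3,3].round(1),'F',s['ft_force'].round(1))
print('z',T[:3,2].round(3),'x',T[:3,0].round(3),'tilt',np.degrees(np.arccos(-T[2,2])).round(1),'az',np.degrees(np.arctan2(T[1,2],T[0,2])).round(1))
E
python3 st.py
```

```text
t: 18.85
eef_pos: [681.0, 9.9, 384.5]
tcp_rot: [-3.133, 0.034, -3.011]
ft_force: [0.7, -0.7, 0.1]
opening: 0.017
t: 19.65
eef_pos: [920.4, 45.7, 351.9]
tcp_rot: [-3.131, 0.065, -3.016]
ft_force: [-0.2, 0.4, 0.2]
opening: 0.009
[-2.1700e-02  1.0659e+00  4.7800e-02 -1.0000e-03  1.9623e+00 -1.7179e+00]
tcp [920.4  45.7 351.9] F [-0.2  0.4  0.2]
z [ 0.065 -0.002 -0.998] x [-0.99  -0.125 -0.065] tilt 3.8 az -2.1
```

```bash
python3 -m pendant '[[[0,-0.05,0,0,0],[0,-0.1,0,0,0],[0,-0.15,0,0,0],[0,-0.2,0,0,0],[0,-0.25,0,0,0],[0,-0.3,0,0,0],[0,-0.35,0,0,0],[0,-0.4,0,0,0]]]'
python3 st.py
```

```text
t: 20.45
eef_pos: [956.4, 62.4, 285.8]
tcp_rot: [-3.129, 0.095, -3.016]
ft_force: [0.5, -0.5, 0.2]
opening: 0.005
[-3.7000e-03  1.1390e+00  4.7400e-02  3.0000e-04  1.8594e+00 -1.6995e+00]
tcp [956.4  62.4 285.8] F [ 0.5 -0.5  0.2]
z [ 0.096 -0.    -0.995] x [-0.988 -0.125 -0.095] tilt 5.5 az -0.1
```

```bash
for i in 1 2; do python3 -m pendant '[[[0,-0.048,-0.006,-0.016,0],[0,-0.095,-0.012,-0.033,0],[0,-0.142,-0.018,-0.05,0],[0,-0.19,-0.024,-0.066,0],[0,-0.236,-0.03,-0.083,0],[0,-0.283,-0.036,-0.1,0],[0,-0.33,-0.042,-0.115,0],[0,-0.378,-0.05,-0.132,0]]]'; python3 st.py; done
```

```text
t: 21.25
eef_pos: [961.1, 50.1, 299.5]
tcp_rot: [-3.127, 0.129, -3.016]
ft_force: [0.1, 0.1, 0.5]
opening: 0.001
[-0.0175  1.1249  0.0484  0.0041  1.839  -1.7121]
tcp [961.1  50.1 299.5] F [0.1 0.1 0.5]
z [ 0.129  0.002 -0.992] x [-0.984 -0.125 -0.128] tilt 7.4 az 0.8
t: 22.05
eef_pos: [964.3, 40.3, 316.8]
tcp_rot: [-3.124, 0.163, -3.015]
ft_force: [0.1, 0.1, 0.1]
opening: 0.004
[-0.0288  1.1076  0.0484  0.0081  1.8219 -1.7222]
tcp [964.3  40.3 316.8] F [0.1 0.1 0.1]
z [ 0.163  0.003 -0.987] x [-0.979 -0.125 -0.162] tilt 9.4 az 1.1
```

```bash
for i in 1 2 3 4; do python3 -m pendant '[[[0,-0.05,-0.006,-0.01,0],[0,-0.1,-0.012,-0.02,0],[0,-0.15,-0.018,-0.03,0],[0,-0.2,-0.024,-0.04,0],[0,-0.25,-0.03,-0.05,0],[0,-0.3,-0.036,-0.06,0],[0,-0.35,-0.042,-0.07,0],[0,-0.39,-0.05,-0.08,0]]]' | head -1; python3 st.py; done
```

```text
t: 22.85
[-0.0365  1.1141  0.0484  0.0118  1.7807 -1.729 ]
tcp [976.4  33.5 312.5] F [0.5 0.3 0.5]
z [ 0.197  0.004 -0.98 ] x [-0.973 -0.125 -0.196] tilt 11.4 az 1.3
t: 23.65
[-0.0428  1.1125  0.0485  0.0155  1.7473 -1.7345]
tcp [985.3  27.9 316.1] F [0.1 0.8 0.1]
z [ 0.232  0.005 -0.973] x [-0.965 -0.124 -0.23 ] tilt 13.4 az 1.3
t: 24.45
[-0.0482  1.1044  0.0485  0.0191  1.7203 -1.7389]
tcp [991.6  23.3 325.9] F [0.2 0.  0.3]
z [ 0.266  0.006 -0.964] x [-0.956 -0.124 -0.264] tilt 15.4 az 1.3
t: 25.25
[-0.0527  1.0911  0.0484  0.0227  1.6984 -1.7425]
tcp [995.6  19.6 340.8] F [-0.4  0.3 -0.5]
z [ 0.3    0.007 -0.954] x [-0.946 -0.124 -0.298] tilt 17.4 az 1.3
```

```bash
for i in 1 2 3 4 5 6 7 8; do python3 -m pendant '[[[0,-0.05,-0.006,0.006,0],[0,-0.1,-0.012,0.012,0],[0,-0.15,-0.018,0.018,0],[0,-0.2,-0.024,0.024,0],[0,-0.25,-0.03,0.03,0],[0,-0.3,-0.036,0.036,0],[0,-0.35,-0.042,0.042,0],[0,-0.39,-0.048,0.048,0]]]' | head -1; python3 st.py | tail -1; done; python3 st.py
```

```text
t: 26.05
z [ 0.333  0.007 -0.943] x [-0.935 -0.124 -0.332] tilt 19.5 az 1.3
t: 26.85
z [ 0.367  0.008 -0.93 ] x [-0.923 -0.123 -0.365] tilt 21.5 az 1.2
t: 27.65
z [ 0.399  0.008 -0.917] x [-0.909 -0.123 -0.397] tilt 23.5 az 1.2
t: 28.45
z [ 0.432  0.009 -0.902] x [-0.895 -0.123 -0.429] tilt 25.6 az 1.1
t: 29.25
z [ 0.463  0.009 -0.886] x [-0.879 -0.122 -0.46 ] tilt 27.6 az 1.1
t: 30.05
z [ 0.494  0.009 -0.87 ] x [-0.863 -0.122 -0.491] tilt 29.6 az 1.0
t: 30.85
z [ 0.524  0.009 -0.852] x [-0.845 -0.122 -0.521] tilt 31.6 az 1.0
t: 31.65
z [ 0.553  0.009 -0.833] x [-0.826 -0.122 -0.55 ] tilt 33.6 az 1.0
[-0.0637  1.1507  0.0484  0.0456  1.3584 -1.7554]
tcp [1086.9    8.8  318.7] F [ 0.2 -0.1  0.5]
z [ 0.553  0.009 -0.833] x [-0.826 -0.122 -0.55 ] tilt 33.6 az 1.0
```

```bash
python3 -m pendant '[[[0,0.037,0.018,-0.026,0.02],[0,0.075,0.036,-0.052,0.04],[0,0.112,0.054,-0.078,0.06],[0,0.15,0.072,-0.104,0.08],[0,0.187,0.09,-0.13,0.1],[0,0.225,0.108,-0.156,0.109],[0,0.262,0.126,-0.182,0.109],[0,0.3,0.144,-0.208,0.109]]]'
cat > to.py <<'E'
import sys; from h import *
T=toolT(); t=np.array([float(a) for a in sys.argv[1:4]]); print('shift m',((t-T[:3,3])@T[:3,:3]/1000).round(4),'dist',np.linalg.norm(t-T[:3,3]).round(1))
E
python3 st.py; python3 to.py 520 167 319
```

```text
t: 32.45
eef_pos: [781.8, 93.1, 319.2]
tcp_rot: [3.141, 0.587, -3.126]
ft_force: [0.6, 1.3, 0.6]
opening: 0.003
[ 0.039   0.4606  1.4477 -0.0201  0.647  -1.5351]
tcp [781.8  93.1 319.2] F [0.6 1.3 0.6]
z [ 0.553  0.009 -0.833] x [-0.833 -0.013 -0.553] tilt 33.6 az 1.0
shift m [ 0.2171  0.078  -0.144 ] dist 272.0
```

```bash
python3 -m pendant '[[[0,0.04,0.014,-0.026,0],[0,0.08,0.028,-0.052,0],[0,0.12,0.042,-0.078,0],[0,0.16,0.056,-0.104,0],[0,0.19,0.068,-0.126,0],[0,0.217,0.078,-0.144,0],[0,0.217,0.078,-0.144,0],[0,0.217,0.078,-0.144,0]]]'
python3 st.py; python3 to.py 566.7 166 190
python3 - <<'E'
from h import *
c=cam('top')
P=cloud(c); im=c['image']; X,Y,Z=P[...,0],P[...,1],P[...,2]
for x0,y0,n in [(643.8,166.7,'bar'),(642,106.7,'sq'),(640,46.7,'rd')]:
    m=(abs(X-x0+8)<30)&(abs(Y-y0)<30)&(im.min(2)>95)&(Z>60)&(Z<120); q=P[m]
    if len(q)>10:
        A=np.c_[q[:,:2]-q[:,:2].mean(0),np.ones(len(q))]; print(n,len(q),q.mean(0).round(1),np.linalg.lstsq(A,q[:,2],rcond=None)[0].round(3))
E
```

```text
t: 33.25
eef_pos: [522.5, 167.0, 319.8]
tcp_rot: [3.14, 0.588, -3.125]
ft_force: [-0.2, -1.0, -0.2]
opening: 0.006
[ 0.253   0.1036  1.9656 -0.2658  0.5125 -1.1397]
tcp [522.5 167.  319.8] F [-0.2 -1.  -0.2]
z [ 0.554  0.01  -0.832] x [-0.832 -0.013 -0.554] tilt 33.7 az 1.1
shift m [ 0.0352 -0.0019  0.1325] dist 137.1
bar 103 [639.  164.6  92.2] [5.9700e-01 1.1000e-02 9.2156e+01]
sq 178 [637.8 107.2  91.9] [ 0.388 -0.136 91.88 ]
rd 160 [633.8  46.9  91.6] [ 0.557 -0.131 91.639]
```

```bash
python3 -m pendant '[[[0,0.01,-0.001,0.035,0],[0,0.02,-0.002,0.07,0],[0,0.03,-0.002,0.105,0],[0,0.035,-0.002,0.1325,0],[0,0.035,-0.002,0.1325,0],[0,0.035,-0.002,0.1325,0],[0,0.035,-0.002,0.1325,0],[0,0.035,-0.002,0.1325,0]]]'
python3 st.py; python3 to.py 625.1 166.9 102
python3 - <<'E'
from h import *
d=cam('scene'); w=cam('wrist'); t=cam('top'); cv2.imwrite('pics/p8.png',np.hstack([cv2.resize(d['image'][180:340,180:330],(375,400)),cv2.resize(t['image'][100:220,190:310],(400,400))]))
E
```

```text
t: 34.1
eef_pos: [566.9, 165.4, 190.6]
tcp_rot: [3.14, 0.588, -3.127]
ft_force: [-0.1, -0.8, -0.8]
opening: 0.008
[ 0.2249  0.3419  2.0603 -0.6221  0.1975 -0.7826]
tcp [566.9 165.4 190.6] F [-0.1 -0.8 -0.8]
z [ 0.555  0.01  -0.832] x [-0.832 -0.012 -0.555] tilt 33.7 az 1.0
shift m [0.0007 0.0005 0.1061] dist 106.1
```

View pics/p8.png

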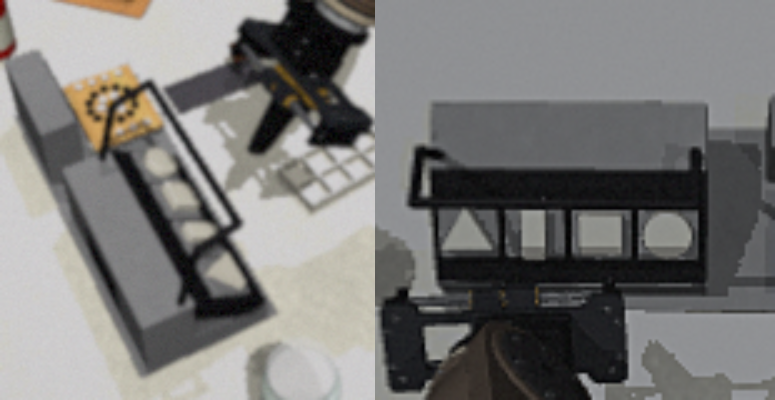

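```bash
python3 -m pendant '[[[0,0,0,0.015,0],[0,0,0,0.03,0],[0,0,0,0.045,0],[0,0,0,0.06,0],[0,0,0,0.075,0],[0,0,0,0.09,0],[0,0,0,0.1,0],[0,0,0,0.1,0]]]'
python3 st.py; python3 to.py 633.4 167 89.5
```

```text
t: 35.05
eef_pos: [626.0, 166.6, 111.2]
tcp_rot: [3.141, 0.574, -3.123]
ft_force: [0.2, 0.2, 0.4]
opening: 0.003
[ 0.1988  0.5378  1.992  -1.134   0.1067 -0.2869]
tcp [626.  166.6 111.2] F [0.2 0.2 0.4]
z [ 0.543  0.011 -0.84 ] x [-0.84  -0.015 -0.543] tilt 32.9 az 1.1
shift m [0.0055 0.0003 0.0222] dist 22.9
```

```bash
python3 -m pendant '[[[0,0.001,0,0.003,0],[0,0.002,0,0.006,0],[0,0.003,0,0.009,0],[0,0.004,0,0.012,0],[0,0.005,0,0.015,0],[0,0.005,0,0.018,0],[0,0.005,0,0.018,0],[0,0.005,0,0.018,0]]]'
python3 st.py; python3 to.py 633.4 167 89.5
```

```text
t: 35.85
eef_pos: [633.9, 167.1, 98.6]
tcp_rot: [3.137, 0.564, -3.126]
ft_force: [-0.8, 0.1, -0.3]
opening: 0.003
[ 0.195   0.566   1.9758 -1.1336  0.1007 -0.287 ]
tcp [633.9 167.1  98.6] F [-0.8  0.1 -0.3]
z [ 0.534  0.013 -0.845] x [-0.845 -0.013 -0.534] tilt 32.3 az 1.4
shift m [ 0.0053 -0.0002  0.0075] dist 9.2
```

```bash
python3 -m pendant '[[[0,0.003,0,0.004,0],[0,0.005,0,0.007,0],[0,0.006,0,0.009,0],[0,0.007,0,0.011,0],[0,0.008,0,0.013,0],[0,0.008,0,0.015,0],[0,0.008,0,0.015,0],[0,0.008,0,0.015,0]]]'
python3 st.py; python3 to.py 633.4 167 89.5
```

```text
t: 36.65
eef_pos: [638.6, 167.6, 87.1]
tcp_rot: [3.135, 0.553, -3.126]
ft_force: [-0.7, -1.8, 3.9]
opening: 0.006
[ 0.1924  0.5894  1.9649 -1.1336  0.0955 -0.2881]
tcp [638.6 167.6  87.1] F [-0.7 -1.8  3.9]
z [ 0.525  0.014 -0.851] x [-0.851 -0.013 -0.525] tilt 31.7 az 1.6
shift m [ 0.0032 -0.0005 -0.0047] dist 5.8
```

```bash
python3 -m pendant '[[[0,0.001,0,0.002,0],[0,0.002,0,0.004,0],[0,0.003,0,0.006,0],[0,0.004,0,0.007,0],[0,0.004,0,0.007,0],[0,0.004,0,0.007,0],[0,0.004,0,0.007,0],[0,0.004,0,0.007,0]]]'
python3 st.py; python3 to.py 633.4 167 89.5
```

```text
t: 37.45
eef_pos: [640.4, 167.8, 84.4]
tcp_rot: [3.135, 0.551, -3.126]
ft_force: [-22.0, -5.7, 35.7]
opening: 0.003
[ 0.1916  0.5955  1.9611 -1.1336  0.094  -0.2885]
tcp [640.4 167.8  84.4] F [-22.   -5.7  35.7]
z [ 0.523  0.015 -0.852] x [-0.852 -0.013 -0.524] tilt 31.6 az 1.6
shift m [ 0.0033 -0.0006 -0.008 ] dist 8.7
```

```bash
python3 -m pendant '[[[0,0,0,-0.01,0],[0,0,0,-0.025,0],[0,0,0,-0.04,0],[0,0,0,-0.05,0],[0,0,0,-0.06,0],[0,0,0,-0.06,0],[0,0,0,-0.06,0],[0,0,0,-0.06,0]]]'
python3 st.py; python3 to.py 607 106 130
```

```text
t: 38.25
eef_pos: [609.3, 167.0, 132.1]
tcp_rot: [3.135, 0.547, -3.126]
ft_force: [-0.5, 0.1, -0.7]
opening: 0.005
[ 0.2015  0.4853  1.9977 -0.6486  0.1483 -0.7683]
tcp [609.3 167.  132.1] F [-0.5  0.1 -0.7]
z [ 0.52   0.015 -0.854] x [-0.854 -0.013 -0.52 ] tilt 31.3 az 1.7
shift m [ 0.0039 -0.061  -0.0003] dist 61.1
```

```bash
python3 -m pendant '[[[0,0.001,-0.015,0,0],[0,0.002,-0.03,0,0],[0,0.003,-0.045,0,0],[0,0.003,-0.061,0,0],[0,0.003,-0.061,0,0.0],[0,0.003,-0.061,0.01,0],[0,0.003,-0.061,0.02,0],[0,0.003,-0.061,0.03,0]]]'
python3 st.py; python3 to.py 631.6 107 89.5
```

```text
t: 39.05
eef_pos: [625.2, 107.9, 107.2]
tcp_rot: [3.137, 0.541, -3.126]
ft_force: [0.0, 0.9, -0.2]
opening: 0.003
[ 0.0787  0.5274  2.0143 -0.4394  0.0652 -1.0778]
tcp [625.2 107.9 107.2] F [ 0.   0.9 -0.2]
z [ 0.515  0.013 -0.857] x [-0.857 -0.013 -0.515] tilt 31.0 az 1.4
shift m [ 0.0036 -0.001   0.0185] dist 18.8
```

```bash
python3 -m pendant '[[[0,0.001,-0.001,0.005,0],[0,0.002,-0.001,0.01,0],[0,0.003,-0.001,0.014,0],[0,0.004,-0.001,0.017,0],[0,0.004,-0.001,0.02,0],[0,0.004,-0.001,0.022,0],[0,0.004,-0.001,0.022,0],[0,0.004,-0.001,0.022,0]]]'
python3 st.py; python3 to.py 631.6 107 89.5
```

```text
t: 39.85
eef_pos: [635.8, 108.7, 92.3]
tcp_rot: [-3.14, 0.532, -3.126]
ft_force: [-2.7, 1.2, 1.1]
opening: 0.004
[ 0.0817  0.5634  1.9917 -0.5585  0.0654 -0.9564]
tcp [635.8 108.7  92.3] F [-2.7  1.2  1.1]
z [ 0.507  0.007 -0.862] x [-0.862 -0.014 -0.507] tilt 30.5 az 0.8
shift m [ 0.0051 -0.0017  0.0003] dist 5.4
```

```bash
python3 -m pendant '[[[0,0.001,0,0.002,0],[0,0.002,0,0.004,0],[0,0.003,0,0.006,0],[0,0.003,0,0.007,0],[0,0.003,0,0.0075,0],[0,0.003,0,0.0075,0],[0,0.003,0,0.0075,0],[0,0.003,0,0.0075,0]]]'
python3 st.py; python3 to.py 631.6 107 89.5
```

```text
t: 40.65
eef_pos: [638.8, 109.6, 86.8]
tcp_rot: [-3.138, 0.529, -3.126]
ft_force: [-2.1, -3.4, 5.2]
opening: 0.006
[ 0.0843  0.576   1.9852 -0.6309  0.0652 -0.8815]
tcp [638.8 109.6  86.8] F [-2.1 -3.4  5.2]
z [ 0.505  0.004 -0.863] x [-0.863 -0.013 -0.505] tilt 30.3 az 0.5
shift m [ 0.0049 -0.0026 -0.006 ] dist 8.1
```

```bash
python3 -m pendant '[[[0,0.0005,0,0.001,0],[0,0.001,0,0.002,0],[0,0.001,0,0.003,0],[0,0.001,0,0.0035,0],[0,0.001,0,0.0035,0],[0,0.001,0,0.0035,0],[0,0.001,0,0.0035,0],[0,0.001,0,0.0035,0]]]'
python3 st.py; python3 to.py 631.6 107 89.5
```

```text
t: 41.45
eef_pos: [639.6, 109.8, 85.8]
tcp_rot: [-3.136, 0.529, -3.126]
ft_force: [-17.3, -5.6, 27.9]
opening: 0.004
[ 0.0855  0.5786  1.9834 -0.6614  0.0664 -0.8499]
tcp [639.6 109.8  85.8] F [-17.3  -5.6  27.9]
z [ 0.504  0.002 -0.863] x [-0.863 -0.013 -0.504] tilt 30.3 az 0.3
shift m [ 0.005  -0.0027 -0.0072] dist 9.2
```

```bash
python3 -m pendant '[[[0,0,0,-0.01,0],[0,0,0,-0.025,0],[0,0,0,-0.04,0],[0,0,0,-0.05,0],[0,0,0,-0.055,0],[0,0,0,-0.055,0],[0,0.001,-0.01,-0.055,0],[0,0.002,-0.025,-0.055,0]]]'
python3 st.py; python3 to.py 603 46.5 132
```

```text
t: 42.25
eef_pos: [610.9, 85.2, 129.8]
tcp_rot: [-3.136, 0.526, -3.125]
ft_force: [-0.4, 0.4, -0.4]
opening: 0.007
[ 0.0386  0.4699  2.0298 -0.1382  0.1169 -1.4148]
tcp [610.9  85.2 129.8] F [-0.4  0.4 -0.4]
z [ 0.502  0.003 -0.865] x [-0.865 -0.015 -0.502] tilt 30.2 az 0.4
shift m [ 0.0063 -0.0386 -0.006 ] dist 39.6
```

```bash
python3 -m pendant '[[[0,0.003,-0.015,-0.003,0],[0,0.006,-0.03,-0.006,0],[0,0.006,-0.039,-0.006,0],[0,0.006,-0.039,0,0],[0,0.006,-0.039,0.008,0],[0,0.006,-0.039,0.016,0],[0,0.006,-0.039,0.024,0],[0,0.006,-0.039,0.024,0]]]'
python3 st.py; python3 to.py 628 47 88.5
```

```text
t: 43.05
eef_pos: [618.3, 46.4, 105.1]
tcp_rot: [-3.137, 0.524, -3.126]
ft_force: [0.3, 0.8, 0.1]
opening: 0.007
[-0.0423  0.5157  2.0425  0.3888  0.0644 -2.0092]
tcp [618.3  46.4 105.1] F [0.3 0.8 0.1]
z [ 0.501  0.003 -0.866] x [-0.866 -0.014 -0.501] tilt 30.0 az 0.4
shift m [-0.0001  0.0005  0.0192] dist 19.3
```

```bash
python3 -m pendant '[[[0,0,0.001,0.005,0],[0,0.001,0.001,0.01,0],[0,0.002,0.001,0.015,0],[0,0.002,0.001,0.019,0],[0,0.002,0.001,0.022,0],[0,0.002,0.001,0.025,0],[0,0.002,0.001,0.026,0],[0,0.002,0.001,0.026,0]]]'
python3 st.py; python3 to.py 629.7 47 89.5
```

```text
t: 43.85
eef_pos: [632.9, 46.0, 89.2]
tcp_rot: [-3.142, 0.515, -3.126]
ft_force: [-3.1, -0.7, 1.3]
opening: 0.002
[-0.0441  0.5573  2.0122  0.4673  0.0651 -2.0892]
tcp [632.9  46.   89.2] F [-3.1 -0.7  1.3]
z [ 0.492  0.008 -0.87 ] x [-0.87  -0.014 -0.492] tilt 29.5 az 0.9
shift m [ 0.0026  0.001  -0.0018] dist 3.4
```

```bash
python3 -m pendant '[[[0,0.001,0,0.002,0],[0,0.002,0,0.004,0],[0,0.002,0,0.006,0],[0,0.002,0,0.0075,0],[0,0.002,0,0.008,0],[0,0.002,0,0.008,0],[0,0.002,0,0.008,0],[0,0.002,0,0.008,0]]]'
python3 st.py; python3 to.py 629.7 47 89.5
```

```text
t: 44.65
eef_pos: [635.8, 45.9, 85.1]
tcp_rot: [3.139, 0.512, -3.126]
ft_force: [-20.6, 1.4, 26.8]
opening: 0.003
[-0.0453  0.5671  2.0059  0.5089  0.0658 -2.1321]
tcp [635.8  45.9  85.1] F [-20.6   1.4  26.8]
z [ 0.49   0.01  -0.872] x [-0.872 -0.014 -0.49 ] tilt 29.3 az 1.2
shift m [ 0.0032  0.0012 -0.0069] dist 7.7
```

```bash
python3 -m pendant '[[[0,0,0,-0.015,0],[0,0,0,-0.035,0],[0,0,0,-0.06,0],[0,0,0,-0.1,0],[0,0,0,-0.14,0],[0,0,0,-0.17,0],[0,0,0,-0.19,0],[0,0,0,-0.2,0]]]'
python3 st.py
python3 - <<'E'
from h import *
t=cam('top');d=cam('scene'); 
for n,k,pl in (('scene',d,38),('top',t,38)):
    P=cloud(k); im=k['image']; X,Y,Z=P[...,0],P[...,1],P[...,2]; hsv=cv2.cvtColor(im,cv2.COLOR_BGR2HSV)
    m=(im.max(2)>70)&(hsv[...,1]>70)&(Z>28)&(Z<50)&(abs(X-630)<78)&(abs(Y+118)<110)
    cs,_=cv2.findContours(m.astype(np.uint8),cv2.RETR_EXTERNAL,cv2.CHAIN_APPROX_NONE)
    h=max(cs,key=cv2.contourArea)[:,0]; print(n,cv2.minAreaRect(onz(k,h,38)[:,:2].astype(np.float32)),np.median(Z[m]))
    m=(abs(X-475)<90)&(abs(Y+112)<60)&(im.max(2)<80)&(Z<10); v,u=np.nonzero(m)
    if len(u): print(' lifter',cv2.minAreaRect(onz(k,np.c_[u,v],3)[:,:2].astype(np.float32)),np.median(Z[m]))
cv2.imwrite('pics/end.png',np.hstack([cv2.resize(d['image'][120:340,140:360],(400,400)),cv2.resize(t['image'][100:260,190:350],(400,400))]))
E
```

```text
t: 45.45
eef_pos: [538.8, 43.7, 260.0]
tcp_rot: [3.14, 0.514, -3.126]
ft_force: [0.7, 0.3, -0.3]
opening: 0.004
[-0.0612  0.1657  2.041   0.0956  0.4238 -1.7249]
tcp [538.8  43.7 260. ] F [ 0.7  0.3 -0.3]
z [ 0.492  0.009 -0.871] x [-0.871 -0.014 -0.492] tilt 29.5 az 1.1
scene ((631.2377319335938, -115.03695678710938), (132.6458740234375, 100.67438507080078), 87.96353912353516) 36.85726180595907
 lifter ((472.33795166015625, -109.9546890258789), (56.03628158569336, 132.04962158203125), 88.39481353759766) 1.9150050378357264
top ((631.492919921875, -117.92057037353516), (127.64582824707031, 99.16517639160156), 87.90621948242188) 38.00598979112647
 lifter ((468.5196838378906, -100.80580139160156), (82.95848083496094, 153.56080627441406), 89.10977172851562) 2.546623252670315
```

View pics/end.png

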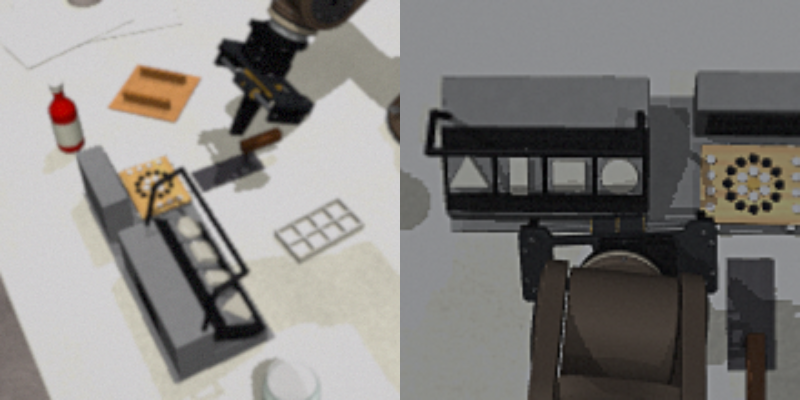

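```bash
python3 -c "
from cell import env
print(env.job_done())"
```

```text
the job is handed in; nothing more can be done
None
```

I carried out the whole job in the order asked and handed it in at about 45.5 s. Two joints read a few thousandths of a radian past the listed ranges, so the range rule may count against it.

**What I did**
- **Board and lifter:** My first grasp closed too late and lifted nothing; the second held. I slid the lifter under the board, carried it to the rack and lowered it onto the rails. Then I drew the lifter out and laid it flat on the table in front of the rack.
- **Keys:** I pressed the bar key, then the square, then the round, with the closed fingertips coming in under the carrying bar. The moves have no tilt command. I got about 30–34° of tilt by repeatedly commanding poses just beyond the arm's reach.

**Last checks**
- **Board:** It lies level on the rails, about 1–2 mm from the measured rack centre and square to within about 1°. The two fixed cameras differ by about 3–4 mm sideways, so I compared positions within each camera.
- **Lifter:** It is flat on the table, clear of the station.
- **Keys:** Each key ended against its stop. Fingertip forces were 42 N (bar), 33 N (square) and 34 N (round), against the 5 N needed. All four keys stood back up in the last picture.
- **Bystanders:** No move went near the palette, jar, paint bottle or purple look-alike. I did not measure them again at the end.

**Doubts**
- **Joint range:** Joint 3 read down to 0.047 (listed minimum 0.05) and joint 4 read −1.134 (listed −1.13). Both happened while the arm was held at its reach limit.
- **Force:** The 42 N on the bar key is above the 40 N limit, but that limit is stated for the arm and the gripper's body; this came from the fingertips.

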